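Start the press spindle in its threaded boss

ROBOT

A 6-joint arm with a two-finger parallel gripper is mounted at the origin on the work surface. World frame = base frame: x ahead of the robot, y to its left, z up, the work surface at z = 0. Lengths are in mm, angles in rad, forces in N, time in s.
With the tool pointing down it reaches from about 325 to 750 mm from the base axis. Payload 7.6 kg.
Tool frame: the origin (TCP) lies between the finger pads; the fingertips stand 19 mm ahead of it and the grasp point (between the pads) is the TCP; z points along the fingers, y is the direction in which the jaws open and shut (so a half turn about z gives the same grasp; the last joint's range is limited). The gripper opens to 85 mm and grips with 20 to 120 N. Pads are 22 mm wide; open, the fingers measure 114 mm over their backs; the gripper's body (76 mm by 85 mm) begins 54 mm behind the grasp point. The pads swing forward as they close: fully open they stand 13 mm farther back than shut.
Start: joints at [1.042, 0.052, 1.401, -0, 1.689, -0.07], TCP at [232.495, 470.733, 250.323] pointing down, gripper open.
Joint ranges: [-2.9, 2.9], [-0.91, 2.17], [0.12, 2.37], [-1.06, 4.2], [0.26, 2.73], [-2.93, 2.93]. Speed limits (rad/s): [2.57, 2.57, 3.01, 3.14, 3.14, 3.14].

INTERFACE

Orientations are given as a 3x3 rotation matrix whose columns are the frame's x, y, z axes.
In Python, from rig import r, viewer, job_done, nets gives the robot as it stands.
- The arm moves only by the tool move_arm, never from a script. Its argument "increments" is a list of rows, each a list of 2 entries, a list of its own where there are three numbers: the shift along the tool's x, y, z in cm, then the turn, a rotation vector about the tool's x, y, z in degrees. A call has 1 to 20 rows; each row shifts and turns the commanded pose from where the row before left it, along the tool's axes as they then stand; what a row does not reach is not made up. A row lasts 1/10 s, in which the tool goes at most 50 mm and 8.59 degrees, less where a joint would pass 70% of its speed; a pose out of reach is approached as far as the arm can. A call with a gripper value outside its range is refused whole. "fingers" is the closure in counts, from 0 (fully open) to 255 (shut), set as the call begins (left out, the last holds). The fingers move at their own pace and stop on an object; "squeeze" is the grip in N (left out, the last holds). Time passes only in rows, so rows that do not move let the fingers close. It gives the time, the measured TCP pose, the force and the opening at its end, in the units of the state.
- r.read_state(): the state, without advancing time (a new reading comes with each control period).
- viewer.grab_frame(name): name is "scene" or "side" or "wrist"; returns a dict with "frame" (480x640x3 uint8, red, green, blue), "z_map" (480x640 float32, mm along the optical axis (not along the pixel's ray), 0 where there is no reading), "vfov" (degrees; the focal length in pixels is half the picture's height over the tangent of half this angle, whatever the lens; pixels are square), "cx", "cy" (the principal point, pixels), "origin" and "attitude" of the camera in the world. Camera axes: x right, y up, looking along -z (the intrinsics and any distortion apply to the point x, -y, -z); pixel columns grow to the right and rows downward; lengths in mm; the calibration is good to about 2 mm. A picture is of the moment at which its call begins.
- job_done(): hands the job in, once; it reports no verdict.
Trained networks look in a picture, given as the dict that the camera call returned (one of the last four; its "shot" number tells which), for a name from the list of things; names that differ only in an ending like _2 or _b are one class to them, and where a whole thing is asked for, a point or a joint stands for the part that bears it (a point fixed in the world has none). Each returns a list of dicts, best first, with "confidence" (0 to 1); they miss things now and then, are a little off and sometimes report something else, mostly with a low value. They report only what shows in the picture. A call takes as long as a camera call.
- nets.recognise(picture, thing): "bbox" ([left, top, width, height] in pixels, round what is visible of it).
The state is a dict: "time": time; "qpos": joint angles; "qd": joint speeds; "tau": joint torques, N m; "tool_pos": TCP position; "tool_rot": TCP orientation; "contact_force": force on the tool from outside, world axes, zero at the start; "torque": the same for the moment, N m; "gripper_width": finger opening in mm.
Only numpy, scipy, OpenCV 4.12 (cv2) and the standard library are available. Lean on these libraries where they do the work, as an engineer would, in place of code of your own. Each camera call takes 0.05 s, during which the arm holds its last target.

TASK

The spindle of the little hand screw press stands loose in its threaded boss, its thread not yet caught. Start it the way a fitter does: turn it backward by its hex head (counter-clockwise seen from above) until it drops into the thread, without lifting it out of the boss, then turn it forward (clockwise) one full turn. Finish with the gripper still closed on the hex head, holding the spindle as it is; leave the other things on the bench alone.

Things in the scene. Friction and masses are not known exactly. Their poses are not given: they have to be found in the camera images.
- press: Press, bolted down: dark grey cast C-frame, foot 200 x 124 mm, column, round head 76 mm in diameter overhanging the foot. Origin: on the bench, on the bore's vertical axis; z up; x from that axis towards the column (foot from x = -65 to +135 mm). The head's top is 207 mm above the bench; nothing else of the press is higher.
- boss_mouth (a point): Point on the bore's axis at the beginning of the boss's inside thread (upper ends of its two ridges), 205 mm above the bench. Bronze nut with right-hand two-start thread, 12 mm of travel per turn, 6 mm from ridge to ridge, 1.2 mm axial play; below it a plain bore guides the pilot, so the spindle stays upright by itself.
- spindle: Loose steel spindle, 130 mm long, about 0.6 kg. From its foot up: plain pilot 24 mm in diameter, 50 mm long; two-start thread 32 mm in diameter, 50 mm; hex head 36 mm across flats, 41.6 across corners, 30 mm tall. Origin: centre of the foot; z up. Flats face along x and every 60 degrees from it; a punched dot on the top face lies towards +x. Stays as turned when let go.
- thread_start (a point): On the spindle's axis at the lower end of its thread, 50 mm above its foot. Above boss_mouth: -5 to -1.5 mm at the start (ends resting on the boss's ridges); turned backward it rises 6 mm per half turn to 0, then drops to about -6 mm (50 to 140 degrees from the start, where spindle x and press x are about parallel, either way round); forward it goes down 12 mm per turn.
- hex_head (a point): Centre of the hex head, on the axis, 65 mm above thread_start: about 267 mm above the bench at the start, 252 mm at the end. The flats reach 15 mm above and below it; the thread below is narrower, so fingertips may pass the head's underside by 20 mm. A firm grip carries the spindle and keeps it from dropping: open the fingers (or hold it very lightly) to let it drop.
- fly_arm: Loose bystander, leave alone: the press's fly arm, a bar with an iron ball at each end, 292 mm long, 42 mm high, lying beside the press (on its -y side). Origin: underside of its hub, bar along x.
- lock_nut: Loose bystander, leave alone: round steel lock nut, 54 mm in diameter, 14 mm high, on the bench in front of the press. Origin: centre of its underside.
- grease_tin: Loose bystander, leave alone: round tin, 68 mm in diameter, 48 mm high, beside the press (on its +y side). Origin: centre of its underside.
- snips: Loose bystander, leave alone: tin snips lying on the black mat, 235 mm long, 15 mm high. Origin: on their underside near the middle, blades towards x.
- pliers: Loose bystander, leave alone: seaming pliers lying on the black mat, 250 mm long, 17 mm high. Origin: on their underside near the middle, jaw towards x.
- mallet: Loose bystander, leave alone: wooden mallet lying flat, 250 mm long, 62 mm high. Origin: on the bench below the handle, head towards x.

How it is judged (in metres and radians):
On the way, in this order (a step that is already met when the one before it is completed fails the run):
1. the spindle has been turned backward to the upper ends of the boss's thread ridges, not yet dropped (horizontal distance between thread_start and boss_mouth below 0.003 m and angle between spindle's own z axis and vertical below 0.08 rad and angle between the x axis of spindle and the x axis of press, either way round below 0.5 rad and z of thread_start in the frame of boss_mouth between -0.0028 and 0.004 m).
2. it has dropped one pitch, to the entry of the thread (horizontal distance between thread_start and boss_mouth below 0.003 m and angle between spindle's own z axis and vertical below 0.08 rad and angle between the x axis of spindle and the x axis of press, either way round below 0.5 rad and z of thread_start in the frame of boss_mouth between -0.0082 and -0.0042 m).
At the end, for the whole second after the job is handed in: Spindle upright (0.06 rad), central (2 mm), at rest, thread_start 14.6 to 21 mm below boss_mouth (one turn past the drop, give or take a quarter); closed fingers bear on it with over 2 N and do not touch the press; the other things within 30 mm of their start (z of thread_start in the frame of boss_mouth between -0.021 and -0.0146 m and horizontal distance between thread_start and boss_mouth below 0.002 m and angle between spindle's own z axis and vertical below 0.06 rad and contact force between the fingers and spindle above 2 N and contact force between the fingers and press below 0.5 N and angular speed of spindle below 0.3 rad/s and distance of each of fly_arm, lock_nut, grease_tin, snips, pliers, mallet from where it was at the start of the episode below 0.03 m); the arm keeps its last pose, push and grip.
It fails at once if another thing on the bench is shoved or knocked over (moved more than 50 mm) (distance of any of fly_arm, lock_nut, grease_tin, snips, pliers, mallet from where it was at the start of the episode above 0.05 m).
It fails at once if the spindle is pulled out of the boss (thread_start more than 15 mm above boss_mouth) (z of thread_start in the frame of boss_mouth above 0.015 m).
It also fails if it takes over 64 s, if anything falls off the work surface, if the arm or the gripper's body presses on something with over 40 N, if the wrist force passes 120 N, or if a joint passes its speed limit or range.

## Working session

There is one attempt and no reset: what is moved stays moved. The work goes in short steps, Python scripts to look and compute and a tool call to move; the robot and the scene stay as the last step left them, time stands still between calls to the robot, and variables do not carry over. Pictures are saved under pics/ and viewed, and the job is handed in when it is done.

Besides the shell and the picture viewer there is one more tool, called after "Call:" as name([rows], argument=value, ...), one row to a line, values as JSON. move_arm: Moves the arm, as the interface text tells. Its arguments: {"type":"object","properties":{"increments":{"type":"array","items":{"type":"array"}},"fingers":{"type":"number"},"squeeze":{"type":"number"}},"required":["increments"]}

```bash
ls; mkdir -p pics
cat > h.py <<'E'
import numpy as np, cv2
from rig import r, viewer, job_done, nets
def save(p,n): cv2.imwrite('pics/'+n+'.png', cv2.cvtColor(p['frame'],cv2.COLOR_RGB2BGR))
def f(p): return 240/np.tan(np.radians(p['vfov'])/2)
def world(p,u,v,z=None):
    if z is None: z=p['z_map'][int(v),int(u)]
    F=f(p); c=np.array([(u-p['cx'])/F*z, -(v-p['cy'])/F*z, -z])
    return np.array(p['origin'])+np.array(p['attitude'])@c
def ray(p,u,v):
    F=f(p); d=np.array([(u-p['cx'])/F,-(v-p['cy'])/F,-1.]); d=np.array(p['attitude'])@d
    return np.array(p['origin']), d
def proj(p,X):
    c=np.array(p['attitude']).T@(np.array(X)-np.array(p['origin'])); F=f(p)
    return p['cx']+F*c[0]/-c[2], p['cy']-F*c[1]/-c[2]
def cloud(p):
    F=f(p); z=p['z_map']; v,u=np.mgrid[0:480,0:640]
    c=np.stack([(u-p['cx'])/F*z,-(v-p['cy'])/F*z,-z],-1)
    return c@np.array(p['attitude']).T+np.array(p['origin'])
E
python3 - <<'E'
from h import *
for n in ['scene','side','wrist']:
    p=viewer.grab_frame(n); save(p,n+'0')
    print(n,{k:(v if not hasattr(v,'shape') or v.size<10 else v.shape) for k,v in p.items()})
    for t in ['press','spindle','hex_head']:
        for d in nets.recognise(p,t)[:2]: print(t,d)
print(r.read_state())
E
```

```text
pics
scene {'frame': (480, 640, 3), 'z_map': (480, 640), 'vfov': 52.04756436728069, 'cx': 318.6717443508802, 'cy': 236.74495901539123, 'origin': array([1012.62119987, -586.88797148, 1402.12985906]), 'attitude': array([[ 0.79388989, -0.50876681,  0.33300926],
       [ 0.60805152,  0.66738312, -0.42996875],
       [-0.00349093,  0.54383463,  0.83918515]]), 'shot': 1}
press {'bbox': [260.0, 256.3, 76.1, 81.4], 'confidence': 0.93}
spindle {'bbox': [278.4, 245.6, 16.6, 23.4], 'confidence': 0.64}
side {'frame': (480, 640, 3), 'z_map': (480, 640), 'vfov': 42.21053238869009, 'cx': 319.5320900292583, 'cy': 240.93712469074742, 'origin': array([-314.76554584,  970.15292502,  993.75840962]), 'attitude': array([[-0.75611192,  0.34606474, -0.55545833],
       [-0.65441133, -0.40806924,  0.6365731 ],
       [-0.00636996,  0.84481873,  0.5350147 ]]), 'shot': 2}
press {'bbox': [334.4, 276.0, 46.1, 25.1], 'confidence': 0.78}
spindle {'bbox': [342.0, 187.0, 16.0, 23.4], 'confidence': 0.65}
hex_head {'bbox': [340.0, 188.5, 15.0, 21.3], 'confidence': 0.58}
wrist {'frame': (480, 640, 3), 'z_map': (480, 64
[... 429 characters left out ...]
-1.28182450e-05,
        1.68862998e+00, -7.03251479e-02]), 'qd': array([-0.0013201 ,  0.00045182, -0.00160724,  0.00175956, -0.00140574,
       -0.00212309]), 'tau': array([ 1.22209472e-04, -3.81340420e+01, -3.60185516e+01, -8.05213040e-05,
        9.92884861e-05,  3.00231579e-05]), 'tool_pos': array([232.48726977, 470.72956323, 250.34076258]), 'tool_rot': array([[-8.96603370e-01,  4.42834499e-01,  5.95496002e-05],
       [ 4.42834503e-01,  8.96603367e-01,  7.66296772e-05],
       [-1.94581074e-05,  9.50770444e-05, -9.99999995e-01]]), 'contact_force': array([ 0.02641645, -0.30810546, -0.25038674]), 'torque': array([-0.02371966,  0.03961292, -0.00239294]), 'gripper_width': 85.16961907291214}
```

View pics/scene0.png

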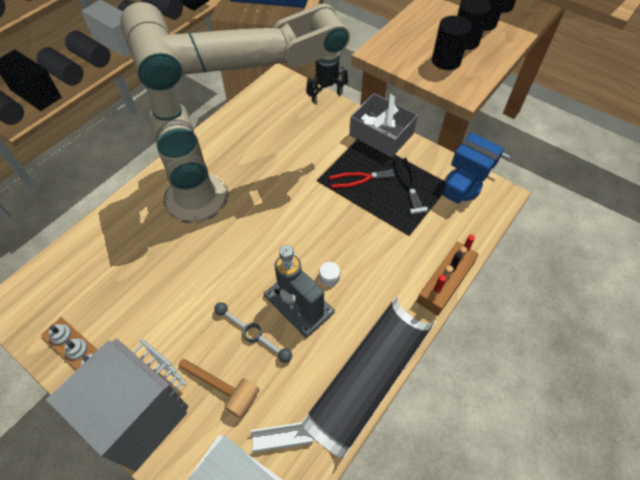

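View pics/side0.png

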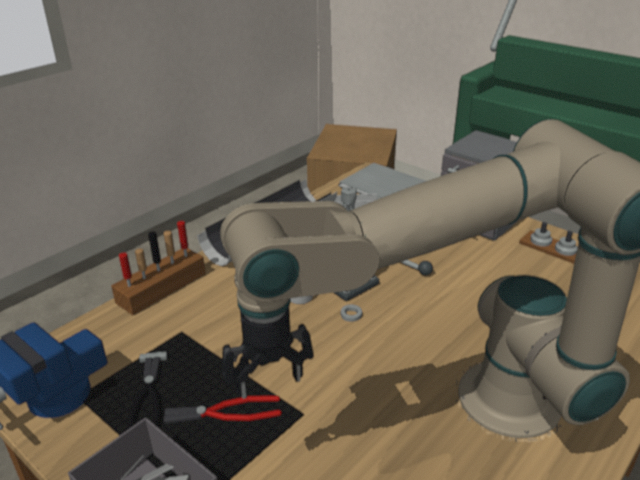

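View pics/wrist0.png

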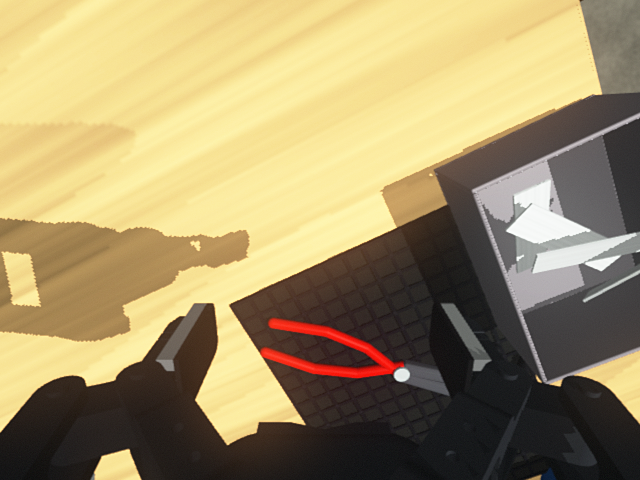

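The scene view shows the spindle head at about (286,250) on the press, the fly arm to its lower left and the tin at (330,273). In the side view the spindle head is at about (348,197). I'll triangulate from these two.

Run:
```python
from h import *
P={}
for n in ['scene','side']:
    p=viewer.grab_frame(n);P[n]=p
    C=cloud(p)
    b={'scene':(255,235,345,340),'side':(325,170,375,225)}[n]
    x0,y0,x1,y1=b
    big=cv2.resize(cv2.cvtColor(p['frame'][y0:y1,x0:x1],cv2.COLOR_RGB2BGR),None,fx=6,fy=6,interpolation=cv2.INTER_CUBIC); cv2.imwrite(f'pics/{n}z.png',big)
    S=C[y0:y1,x0:x1].reshape(-1,3); ok=p['z_map'][y0:y1,x0:x1].ravel()>0
    S=S[ok]
    for lo,hi in [(235,262),(262,300),(200,214)]:
        m=(S[:,2]>lo)&(S[:,2]<hi); 
        if m.sum(): print(n,lo,hi,m.sum(),S[m].mean(0),S[m].min(0),S[m].max(0))
o1,d1=ray(P['scene'],286,251);o2,d2=ray(P['side'],348,196)
A=np.stack([d1,-d2],1);t=np.linalg.lstsq(A,o2-o1,rcond=None)[0];print(o1+d1*t[0],o2+d2*t[1])
```

```text
scene 235 262 47 [ 532.5164249  -108.68777939  250.00770012] [ 511.3948102  -117.99196947  235.29510673] [542.79438007 -84.65897841 261.43432424]
scene 262 300 187 [ 526.08896787 -102.83072881  279.23811966] [ 503.00110209 -119.8180838   262.03510339] [543.69570871 -80.66408094 288.36402243]
scene 200 214 334 [ 529.87017784 -107.11563799  205.72844083] [ 485.98161785 -137.9759753   200.04497446] [560.92673175 -62.75838129 213.71018559]
side 235 262 108 [517.72371368 -92.09189491 249.32565569] [ 503.72604802 -110.469516    235.27561302] [538.56296525 -80.71741793 261.98938809]
side 262 300 195 [519.13202107 -94.45180139 276.85001393] [ 501.62318199 -121.33447556  262.20322204] [542.91398531 -78.89040883 287.1786734 ]
[520.26133238 -95.61886076 267.8787801 ] [520.74218442 -95.21787248 267.84372694]
```

Run:
```python
import cv2,numpy as np
a=cv2.imread('pics/scenez.png');b=cv2.imread('pics/sidez.png');print(a.shape,b.shape)
```

```text
(630, 540, 3) (330, 300, 3)
```

View pics/scenez.png

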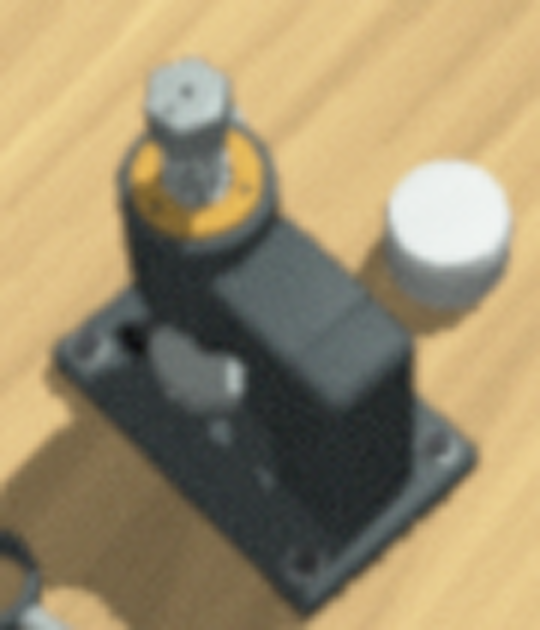

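View pics/sidez.png

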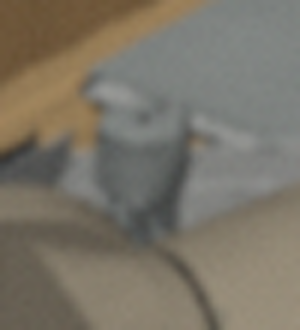

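Call:
move_arm([
  [[-3.55, -2.55, -0.77], [0, 0, 0]],
  [[-3.55, -2.55, -0.77], [0, 0, 0]],
  [[-3.55, -2.55, -0.77], [0, 0, 0]],
  [[-3.55, -2.55, -0.77], [0, 0, 0]],
  [[-3.55, -2.55, -0.77], [0, 0, 0]],
  [[-3.55, -2.55, -0.77], [0, 0, 0]],
  [[-3.55, -2.55, -0.77], [0, 0, 0]],
  [[-3.55, -2.55, -0.77], [0, 0, 0]],
  [[-3.55, -2.55, -0.77], [0, 0, 0]],
  [[-3.55, -2.55, -0.77], [0, 0, 0]],
  [[-3.55, -2.55, -0.77], [0, 0, 0]],
  [[-3.55, -2.55, -0.77], [0, 0, 0]],
  [[-3.55, -2.55, -0.77], [0, 0, 0]],
  [[-3.55, -2.55, -0.77], [0, 0, 0]],
  [[-3.55, -2.55, -0.77], [0, 0, 0]],
  [[0, 0, 0], [0, 0, 0]],
  [[0, 0, 0], [0, 0, 0]],
], fingers=0)

```text
time: 2.4
tool_pos: [540.7, -108.7, 365.1]
tool_rot: [[-0.896, 0.444, -0.001], [0.444, 0.896, 0.001], [0.001, 0.0, -1.0]]
contact_force: [0.3, 0.3, 0.1]
gripper_width: 85.5
```

Run:
```python
from h import *
p=viewer.grab_frame('wrist'); save(p,'w1'); np.save('w1.npy',p,allow_pickle=True)
s=r.read_state();print(s['time'],s['tool_pos'],s['qpos'],s['tool_rot'][:,0])
for t in ['press','spindle','hex_head']: print(nets.recognise(p,t)[:2])
C=cloud(p);z=p['z_map']
m=(C[...,2]>276)&(C[...,2]<290)&(np.hypot(C[...,0]-523,C[...,1]+99)<35)
print(m.sum(),C[m].mean(0))
c,_=cv2.findContours(m.astype(np.uint8),cv2.RETR_EXTERNAL,cv2.CHAIN_APPROX_NONE)
c=max(c,key=cv2.contourArea);print(cv2.minEnclosingCircle(c),cv2.moments(c)['m10']/cv2.moments(c)['m00'])
```

```text
2.45 [ 540.44140293 -107.82158421  365.53088152] [-2.64109853e-01  1.34788218e-01  1.08515457e+00  4.05081722e-04
  1.92222247e+00 -1.37584882e+00] [-8.96532170e-01  4.42978175e-01  6.35429296e-04]
[{'bbox': [259.2, 96.4, 135.4, 216.9], 'confidence': 0.76}]
[{'bbox': [287.5, 175.9, 68.7, 77.2], 'confidence': 0.91}]
[{'bbox': [288.6, 174.3, 68.6, 75.4], 'confidence': 0.81}, {'bbox': [257.6, 94.1, 142.4, 217.2], 'confidence': 0.47}]
3219 [ 522.97127732 -101.15742808  282.39113957]
((323.06512451171875, 220.86009216308594), 35.07579040527344) 323.22696617280013
```

View pics/w1.png

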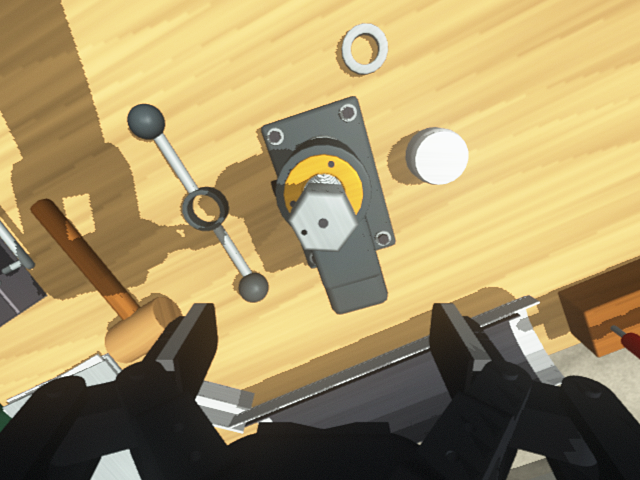

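Wrist view: the hex top is centred at about (323,221), the punched dot at (305,232), foot bolts at (275,135), (347,112), (383,238), and the column below. Next I compute angles.

Run:
```python
from h import *
p=np.load('w1.npy',allow_pickle=True).item()
C=cloud(p)
def at(u,v,h):
    o,d=ray(p,u,v); return o+d*(h-o[2])/d[2]
hz=np.median([C[int(v),int(u),2] for u,v in [(262,130),(352,97),(392,243)]]);print('foot z',hz)
# zoom
big=cv2.resize(cv2.cvtColor(p['frame'][165:265,275:370],cv2.COLOR_RGB2BGR),None,fx=6,fy=6,interpolation=cv2.INTER_CUBIC); cv2.imwrite('pics/w1z.png',big)
b=[at(u,v,hz) for u,v in [(275,135),(347,112),(383,238)]]
d1=b[2]-b[1]; d2=b[0]-b[1]; print('px',np.degrees(np.arctan2(d1[1],d1[0])),np.linalg.norm(d1),'py',np.degrees(np.arctan2(d2[1],d2[0])),np.linalg.norm(d2))
print('bolts mid on y:',(b[0]+b[1])/2)
m=((C[...,2]>276)&(C[...,2]<290)&(np.hypot(C[...,0]-523,C[...,1]+99)<35)).astype(np.uint8)
Z=np.median(C[m>0][:,2])
c=max(cv2.findContours(m,cv2.RETR_EXTERNAL,cv2.CHAIN_APPROX_NONE)[0],key=cv2.contourArea)[:,0,:]
W=np.array([at(u,v,Z)[:2] for u,v in c]); 
M=cv2.moments(W.astype(np.float32)); ctr=np.array([M['m10'],M['m01']])/M['m00'];print('Z',Z,'ctr',ctr)
# fit hex: search angle & centre
from scipy.optimize import minimize
def cost(q):
    a=q[2]+np.arange(6)*np.pi/3; pr=(W-q[:2])@np.stack([np.cos(a),np.sin(a)]); return np.mean(np.abs(pr.max(1)-q[3]))
best=min((minimize(cost,[*ctr,t,18],method='Nelder-Mead') for t in np.radians(np.arange(0,60,10))),key=lambda s:s.fun)
print('hex',best.x[:2],np.degrees(best.x[2])%60,best.x[3],best.fun)
for t in [(305,232)]:
    dd=at(*t,Z)[:2]-best.x[:2]; print('dot',dd,np.linalg.norm(dd),np.degrees(np.arctan2(dd[1],dd[0])))
dd=at(323,222.5,Z)[:2];print('centre dot',dd)
```

```text
foot z 22.15787833043703
px -8.616247280105547 167.59209133781448 py -99.38234986557747 91.2295372267531
bolts mid on y: [475.74720649 -94.39587179  22.15787833]
Z 282.5711902716843 ctr [ 523.27358088 -101.30666151]
hex [ 523.26392137 -101.32778704] 29.927156611120537 17.850189888975834 0.17943617230870193
dot [  1.12801372 -12.46421706] 12.515155689773167 -84.8288095432913
centre dot [ 523.87522292 -101.75456627]
```

View pics/w1z.png

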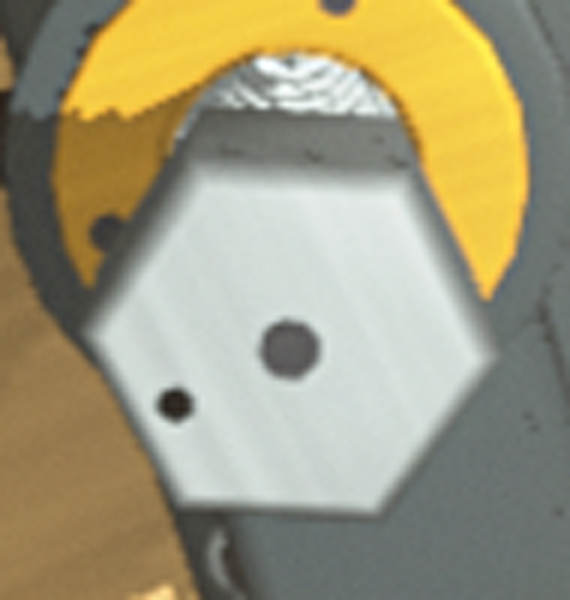

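Call:
move_arm([
  [[0, 0, 0], [0, 0, 6.75]],
  [[0, 0, 0], [0, 0, 6.75]],
  [[0, 0, 0], [0, 0, 6.75]],
  [[0, 0, 0], [0, 0, 6.75]],
  [[0, 0, 0], [0, 0, 6.75]],
  [[0, 0, 0], [0, 0, 0]],
  [[0, 0, 0], [0, 0, 0]],
  [[0, 0, 0], [0, 0, 0]],
])

```text
time: 3.4
tool_pos: [540.4, -107.7, 366.0]
tool_rot: [[-0.502, 0.865, 0.0], [0.865, 0.502, -0.0], [-0.0, 0.0, -1.0]]
contact_force: [0.8, -0.3, -0.3]
gripper_width: 85.2
```

```bash
cat > meas.py <<'E'
from h import *
from scipy.optimize import minimize
def hexfit(p,zlo=258,zhi=292,c0=(523.3,-101.3)):
    C=cloud(p)
    def at(u,v,h):
        o,d=ray(p,u,v); return o+d*(h-o[2])/d[2]
    n=(C[...,2]>zlo)&(C[...,2]<zhi)&(np.hypot(C[...,0]-c0[0],C[...,1]-c0[1])<24)
    Z=np.median(C[n][:,2]); m=(n&(abs(C[...,2]-Z)<2.5)).astype(np.uint8)
    c=max(cv2.findContours(m,cv2.RETR_EXTERNAL,cv2.CHAIN_APPROX_NONE)[0],key=cv2.contourArea)[:,0,:]
    W=np.array([at(u,v,Z)[:2] for u,v in c])
    def cost(q):
        a=q[2]+np.arange(6)*np.pi/3; pr=(W-q[:2])@np.stack([np.cos(a),np.sin(a)]); return np.mean(np.abs(pr.max(1)-q[3]))
    b=min((minimize(cost,[*W.mean(0),t,18],method='Nelder-Mead') for t in np.radians(np.arange(0,60,10))),key=lambda s:s.fun)
    print('top z',Z,'hex ctr',b.x[:2],'ang mod60',np.degrees(b.x[2])%60,'apothem',b.x[3],'res',b.fun)
    # dots: dark blobs in the top
    g=cv2.cvtColor(p['frame'],cv2.COLOR_RGB2GRAY); k=cv2.erode(cv2.morphologyEx(m,cv2.MORPH_CLOSE,np.ones((7,7))),np.ones((5,5)))
    q=((g<120)&(k>0)).astype(np.uint8); nn,_,st,ce=cv2.connectedComponentsWithStats(q)
    for i in range(1,nn):
        if st[i,4]>4:
            w=at(*ce[i],Z)[:2]; d=w-b.x[:2]; print('  blob',st[i,4],ce[i],w,'r',np.hypot(*d),'yaw',np.degrees(np.arctan2(d[1],d[0])))
    return b.x,Z
def st():
    s=r.read_state();x=s['tool_rot'][:,0];print('t',s['time'],'tcp',s['tool_pos'],'yaw',np.degrees(np.arctan2(x[1],x[0])),'zax',s['tool_rot'][:,2],'q',np.round(s['qpos'],3),'w',s['gripper_width'],'F',s['contact_force'],'T',s['torque']);return s
E
python3 - <<'E'
from meas import *
hexfit(np.load('w1.npy',allow_pickle=True).item())
p=viewer.grab_frame('wrist');save(p,'w2');np.save('w2.npy',p,allow_pickle=True);hexfit(p)
s=st();R=s['tool_rot'];print('to go tool', R.T@(np.array([523.5,-101.5,267.5])-s['tool_pos']))
E
```

```text
top z 282.47438898422917 hex ctr [ 523.60386606 -101.47075608] ang mod60 29.971770271856837 apothem 17.629867020086486 res 0.1514354451010941
  blob 67 [322.79104478 222.70149254] [ 523.95689215 -101.93075869] r 0.5798532785960521 yaw -52.49579279447106
  blob 23 [303.7826087  231.91304348] [ 524.05310358 -114.42551624] r 12.962547023543962 yaw -88.0139266483663
top z 282.40371604326333 hex ctr [ 523.97577142 -101.26606982] ang mod60 30.13505628424164 apothem 17.690719309457755 res 0.1598238839796538
  blob 65 [305.18461538 229.        ] [ 523.95935075 -101.98753727] r 0.7216542868098615 yaw -91.30383242164648
  blob 24 [295.         246.29166667] [ 523.99697114 -114.4870034 ] r 13.220950572693003 yaw -89.90812651047045
t 3.45 tcp [ 540.4421798  -107.78508148  365.89458287] yaw 120.0868084340971 zax [ 2.07383905e-04  2.67847043e-05 -9.99999978e-01] q [-0.264  0.134  1.085  0.     1.922 -0.789] w 85.6430307525519 F [0.22062327 0.56071354 0.48212388] T [ 0.02326572  0.00497977 -0.01935754]
to go tool [ 13.93953195 -11.52769985  98.39123553]
```

View pics/w2.png

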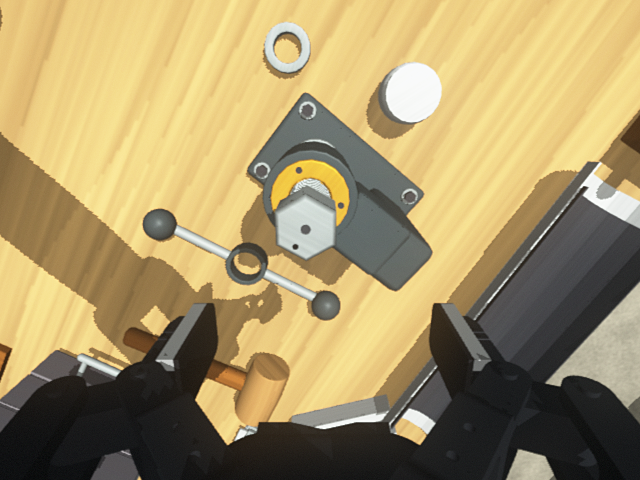

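Both places agree: axis at (524,-101.8), head top at 282.4 mm (centre 267.4, as given), dot at -90°, press x at about -9°. So about 81° backward. Grasping at tool yaw 120°.

Call:
move_arm([
  [[0.67, -0.56, 0], [0, 0, 0]],
  [[0.67, -0.56, 0], [0, 0, 0]],
  [[0, 0, 2.0], [0, 0, 0]],
  [[0, 0, 2.0], [0, 0, 0]],
  [[0, 0, 2.0], [0, 0, 0]],
  [[0, 0, 2.0], [0, 0, 0]],
  [[0, 0, 1.0], [0, 0, 0]],
  [[0, 0, 0.8], [0, 0, 0]],
  [[0, 0, 0], [0, 0, 0]],
  [[0, 0, 0], [0, 0, 0]],
  [[0, 0, 0], [0, 0, 0]],
], fingers=0, squeeze=40)

```text
time: 4.55
tool_pos: [524.4, -102.1, 268.9]
tool_rot: [[-0.499, 0.866, 0.002], [0.866, 0.499, -0.0], [-0.001, 0.001, -1.0]]
contact_force: [0.1, -0.2, 0.4]
gripper_width: 85.3
```

Run:
```python
from meas import *
p=viewer.grab_frame('wrist');save(p,'w3');hexfit(p)
st()
```

```text
top z 282.2976610425626 hex ctr [ 523.36178444 -100.74617603] ang mod60 29.7792180288382 apothem 17.69468445460138 res 0.1601471588560527
  blob 185 [324.59459459 349.25405405] [ 524.04753031 -102.30909215] r 1.7067378874442871 yaw -66.31003127015545
  blob 48 [371.1875     362.14583333] [541.10630632 -98.72719853] r 17.859012490818568 yaw 6.491216889342149
  blob 87 [307.27586207 375.34482759] [ 524.17197016 -114.98813532] r 14.264985289805209 yaw -86.74411054741356
t 4.6 tcp [ 524.39068466 -102.09576272  268.75574811] yaw 119.96380825857264 zax [ 1.53868855e-03 -2.80302835e-04 -9.99998777e-01] q [-0.261  0.073  1.342  0.     1.724 -0.784] w 85.39097227795862 F [ 0.60715821  0.49650446 -0.27990253] T [-0.00248744 -0.04520286 -0.00630433]
```

View pics/w3.png

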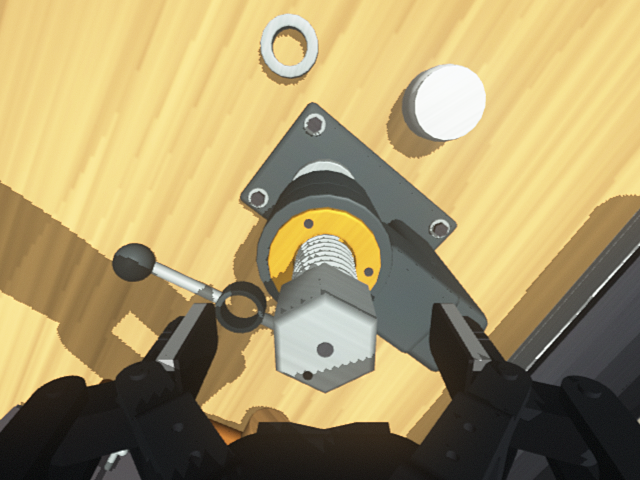

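The head sits centred (325,349) between the pads with its flats parallel to them. Closing.

Call:
move_arm([
  [[0, 0, 0], [0, 0, 0]],
  [[0, 0, 0], [0, 0, 0]],
  [[0, 0, 0], [0, 0, 0]],
  [[0, 0, 0], [0, 0, 0]],
  [[0, 0, 0], [0, 0, 0]],
  [[0, 0, 0], [0, 0, 0]],
  [[0, 0, 0], [0, 0, 0]],
  [[0, 0, 0], [0, 0, 0]],
], fingers=255, squeeze=30)

```text
time: 5.4
tool_pos: [524.2, -102.0, 268.0]
tool_rot: [[-0.499, 0.866, 0.0], [0.866, 0.499, 0.0], [-0.0, 0.0, -1.0]]
contact_force: [0.3, -0.0, 0.9]
gripper_width: 35.7
```

Call:
move_arm([
  [[0, 0, -0.025], [0, 0, -7]],
  [[0, 0, -0.025], [0, 0, -7]],
  [[0, 0, -0.025], [0, 0, -7]],
  [[0, 0, -0.025], [0, 0, -7]],
  [[0, 0, -0.025], [0, 0, -7]],
  [[0, 0, -0.025], [0, 0, -7]],
  [[0, 0, -0.025], [0, 0, -7]],
  [[0, 0, -0.025], [0, 0, -7]],
  [[0, 0, -0.025], [0, 0, -7]],
  [[0, 0, -0.025], [0, 0, -7]],
  [[0, 0, -0.025], [0, 0, -7]],
  [[0, 0, -0.025], [0, 0, -7]],
  [[0, 0, 0], [0, 0, 0]],
  [[0, 0, 0], [0, 0, 0]],
  [[0, 0, 0], [0, 0, 0]],
])

```text
time: 6.9
tool_pos: [524.1, -101.7, 270.0]
tool_rot: [[-0.915, -0.404, -0.001], [-0.404, 0.915, 0.001], [0.0, 0.001, -1.0]]
contact_force: [3.1, 3.4, -4.8]
gripper_width: 35.9
```

Run:
```python
from meas import *
p=viewer.grab_frame('wrist');save(p,'w4');hexfit(p)
st()
```

```text
top z 284.31156368260406 hex ctr [ 521.5321446  -103.65256744] ang mod60 53.44061741732286 apothem 17.92050121227904 res 0.5712428160667181
  blob 788 [330.26015228 327.11675127] [ 513.31303871 -104.82557078] r 8.302387516997412 yaw -171.87778586955682
  blob 227 [323.00440529 351.14096916] [ 523.12421125 -103.19278597] r 1.6571286100291347 yaw 16.108472365474
  blob 62 [305.41935484 376.85483871] [ 535.57389071 -104.57161649] r 14.071790401213601 yaw -3.744735987810791
t 6.95 tcp [ 524.09047686 -101.69994291  270.07127532] yaw -156.12403380096285 zax [-8.96544156e-04  9.83953667e-04 -9.99999114e-01] q [-2.610e-01  7.400e-02  1.339e+00  1.000e-03  1.730e+00 -2.249e+00] w 35.965702964927466 F [ 3.49620714  2.46611481 -7.03801969] T [ 0.65553551 -0.63200171  0.05564376]
```

View pics/w4.png

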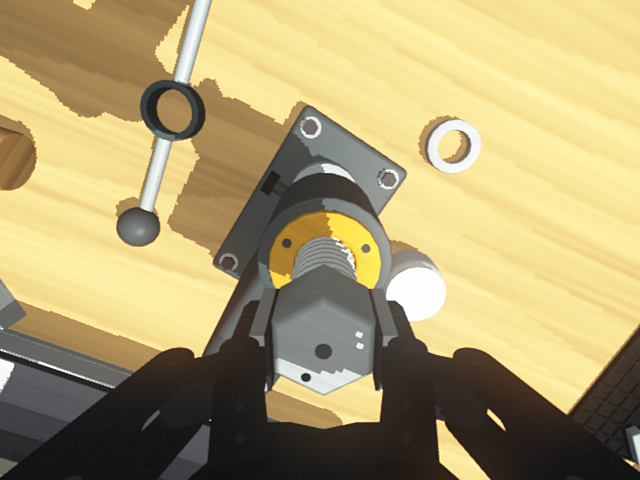

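The dot now points to about -6° yaw (press x about -9°), and the top is at about 284.3 mm. So thread_start is near -0.7 mm and the gripper carries the weight. I'll turn slightly further, then open to let it drop.

Call:
move_arm([
  [[0, 0, -0.03], [0, 0, -4]],
  [[0, 0, -0.03], [0, 0, -4]],
  [[0, 0, 0], [0, 0, 0]],
  [[0, 0, 0], [0, 0, 0]],
  [[0, 0, 0], [0, 0, 0]],
])

```text
time: 7.45
tool_pos: [524.0, -101.8, 271.0]
tool_rot: [[-0.849, -0.528, -0.001], [-0.528, 0.849, 0.001], [0.0, 0.001, -1.0]]
contact_force: [3.7, 3.4, -7.3]
gripper_width: 35.4
```

Call:
move_arm([
  [[0, 0, 0], [0, 0, 0]],
  [[0, 0, 0], [0, 0, 0]],
  [[0, 0, 0], [0, 0, 0]],
  [[0, 0, 0], [0, 0, 0]],
  [[0, 0, 0], [0, 0, 0]],
  [[0, 0, 0], [0, 0, 0]],
  [[0, 0, 0], [0, 0, 0]],
  [[0, 0, 0], [0, 0, 0]],
], fingers=0)

```text
time: 8.25
tool_pos: [524.1, -102.0, 271.4]
tool_rot: [[-0.848, -0.529, 0.0], [-0.529, 0.848, 0.0], [-0.0, 0.0, -1.0]]
contact_force: [-0.1, 0.3, 0.3]
gripper_width: 85.4
```

Run:
```python
from meas import *
p=viewer.grab_frame('wrist');save(p,'w5');hexfit(p)
st()
```

```text
top z 279.5020915182112 hex ctr [ 523.14372855 -103.17103802] ang mod60 0.8690610239215438 apothem 17.690662770157765 res 0.1438899359924648
  blob 280 [301.69642857 308.06428571] [ 515.7898565  -117.07444232] r 15.728448278730838 yaw -117.87552749099221
  blob 67 [358.8358209  312.43283582] [506.57228568 -98.98121168] r 17.092903898811333 yaw 165.81102704860805
  blob 16 [370.625 332.75 ] [511.25732209 -90.73670927] r 17.201720553567196 yaw 133.70940067735424
  blob 168 [323.74404762 344.64880952] [ 524.50116379 -102.45649217] r 1.534016363809656 yaw 27.762052281555803
  blob 57 [306.1754386  369.43859649] [ 537.22367845 -102.2822062 ] r 14.10797686702586 yaw 3.61214526057399
t 8.3 tcp [ 524.11841341 -102.02539625  271.34166604] yaw -148.03540468382187 zax [-7.75887547e-05  7.86439531e-05 -9.99999994e-01] q [-0.261  0.073  1.337  0.     1.731 -2.39 ] w 85.08633776264244 F [-0.36759355  0.83074161 -0.00666043] T [-0.06412898  0.01513771 -0.03340431]
```

View pics/w5.png

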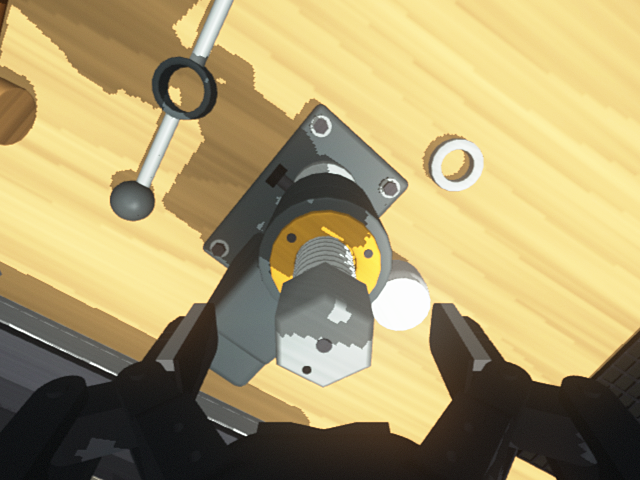

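It dropped: top at 279.5 mm (thread_start about -5.5 mm), spindle yaw about +1°. I'll lower 7 mm, regrip, and turn forward following the thread down.

Call:
move_arm([
  [[0, 0, 0.35], [0, 0, 0]],
  [[0, 0, 0.35], [0, 0, 0]],
  [[0, 0, 0], [0, 0, 0]],
  [[0, 0, 0], [0, 0, 0]],
  [[0, 0, 0], [0, 0, 0]],
  [[0, 0, 0], [0, 0, 0]],
  [[0, 0, 0], [0, 0, 0]],
  [[0, 0, 0], [0, 0, 0]],
  [[0, 0, 0], [0, 0, 0]],
  [[0, 0, 0], [0, 0, 0]],
], fingers=255, squeeze=30)

```text
time: 9.3
tool_pos: [524.0, -102.0, 264.1]
tool_rot: [[-0.848, -0.529, -0.001], [-0.529, 0.848, 0.0], [0.0, 0.001, -1.0]]
contact_force: [-0.7, 0.4, -2.7]
gripper_width: 35.9
```

Call:
move_arm([
  [[0, 0, 0.027], [0, 0, 8]],
  [[0, 0, 0.027], [0, 0, 8]],
  [[0, 0, 0.027], [0, 0, 8]],
  [[0, 0, 0.027], [0, 0, 8]],
  [[0, 0, 0.027], [0, 0, 8]],
  [[0, 0, 0.027], [0, 0, 8]],
  [[0, 0, 0.027], [0, 0, 8]],
  [[0, 0, 0.027], [0, 0, 8]],
  [[0, 0, 0.027], [0, 0, 8]],
  [[0, 0, 0.027], [0, 0, 8]],
  [[0, 0, 0], [0, 0, 0]],
  [[0, 0, 0], [0, 0, 0]],
])

```text
time: 10.5
tool_pos: [524.1, -101.7, 261.5]
tool_rot: [[-0.672, 0.741, -0.0], [0.741, 0.672, 0.001], [0.001, 0.0, -1.0]]
contact_force: [0.3, 3.4, -2.8]
gripper_width: 35.5
```

Run:
```python
from meas import *
p=viewer.grab_frame('wrist');save(p,'w6');hexfit(p)
st()
```

```text
top z 277.10199533158914 hex ctr [ 523.46411285 -102.3529024 ] ang mod60 41.398136731617896 apothem 17.88851256438872 res 0.719268019163375
  blob 282 [372.65602837 352.91843972] [535.81903026 -90.7752395 ] r 16.931812141827617 yaw 43.13986812314092
  blob 47 [269.46808511 327.74468085] [ 503.03336628 -106.96617802] r 20.945112018776445 yaw -167.27596122060447
  blob 6 [387.83333333 329.        ] [532.9309884  -80.55822335] r 23.76193947938559 yaw 66.5214947270853
  blob 7 [272. 336.] [ 505.72734476 -108.87633488] r 18.89836271982947 yaw -159.8069070637729
  blob 83 [275.18072289 368.09638554] [ 514.89759137 -118.17250771] r 17.990141812894667 yaw -118.43611973204197
  blob 233 [323.16738197 358.38197425] [ 524.65406101 -103.89726305] r 1.949622128188349 yaw -52.385322974977385
  blob 87 [305.05747126 383.71264368] [ 527.05628344 -116.14956704] r 14.25663510904176 yaw -75.40618899229263
t 10.55 tcp [ 524.13662808 -101.71583197  261.56984039] yaw 132.17303690831366 zax [-1.13887690e-04  7.48732542e-04 -9.99999713e-01] q [-2.610e-01  7.500e-02  1.355e+00  1.000e-03  1.712e+00 -9.970e-01] w 35.79856642101687 F [ 0.59009526  2.4290987  -4.04834589] T [ 0.62778043 -0.05620261 -0.03087152]
```

View pics/w6.png

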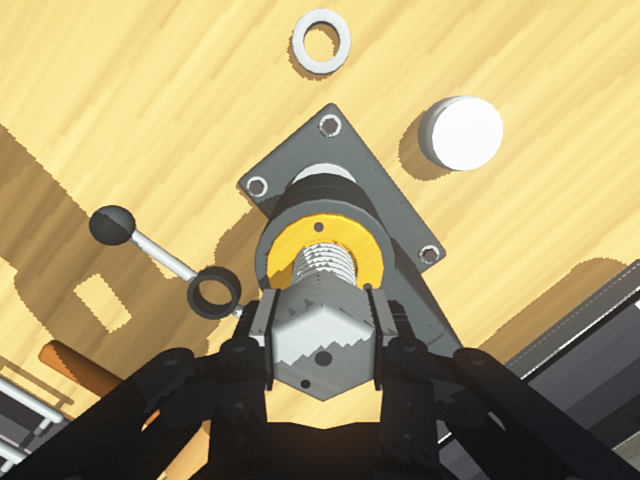

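Turned 80° forward: the dot is at about -78°, the top dropped about 2.4 mm, and forces are low. Continuing with 160° more, then checking.

Call:
move_arm([
  [[0, 0, 0.027], [0, 0, 8]],
  [[0, 0, 0.027], [0, 0, 8]],
  [[0, 0, 0.027], [0, 0, 8]],
  [[0, 0, 0.027], [0, 0, 8]],
  [[0, 0, 0.027], [0, 0, 8]],
  [[0, 0, 0.027], [0, 0, 8]],
  [[0, 0, 0.027], [0, 0, 8]],
  [[0, 0, 0.027], [0, 0, 8]],
  [[0, 0, 0.027], [0, 0, 8]],
  [[0, 0, 0.027], [0, 0, 8]],
])

```text
time: 11.55
tool_pos: [524.4, -101.8, 259.0]
tool_rot: [[0.618, 0.786, 0.001], [0.786, -0.618, 0.001], [0.001, 0.0, -1.0]]
contact_force: [1.3, 2.4, -3.4]
gripper_width: 35.6
```

Call:
move_arm([
  [[0, 0, 0.027], [0, 0, 8]],
  [[0, 0, 0.027], [0, 0, 8]],
  [[0, 0, 0.027], [0, 0, 8]],
  [[0, 0, 0.027], [0, 0, 8]],
  [[0, 0, 0.027], [0, 0, 8]],
  [[0, 0, 0.027], [0, 0, 8]],
  [[0, 0, 0.027], [0, 0, 8]],
  [[0, 0, 0.027], [0, 0, 8]],
  [[0, 0, 0.027], [0, 0, 8]],
  [[0, 0, 0.027], [0, 0, 8]],
  [[0, 0, 0], [0, 0, 0]],
  [[0, 0, 0], [0, 0, 0]],
])

```text
time: 12.75
tool_pos: [524.3, -101.8, 256.3]
tool_rot: [[0.885, -0.465, 0.001], [-0.465, -0.885, 0.001], [0.0, -0.001, -1.0]]
contact_force: [0.9, 4.1, -4.3]
gripper_width: 35.4
```

Call:
move_arm([
  [[0, 0, 0], [0, 0, 0]],
  [[0, 0, 0], [0, 0, 0]],
  [[0, 0, 0], [0, 0, 0]],
  [[0, 0, 0], [0, 0, 0]],
  [[0, 0, 0], [0, 0, 0]],
  [[0, 0, 0], [0, 0, 0]],
  [[0, 0, 0], [0, 0, 0]],
], fingers=0)

```text
time: 13.45
tool_pos: [524.1, -102.0, 256.3]
tool_rot: [[0.883, -0.47, 0.0], [-0.47, -0.883, -0.0], [0.0, -0.0, -1.0]]
contact_force: [0.1, 0.2, 0.3]
gripper_width: 85.2
```

Run:
```python
from meas import *
p=viewer.grab_frame('wrist');save(p,'w7');hexfit(p)
st()
```

```text
top z 271.62904284014604 hex ctr [ 525.19395419 -103.63883458] ang mod60 1.4910738507589514 apothem 17.71496363406643 res 0.15201735729548357
  blob 477 [332.29769392 320.49685535] [ 534.22855658 -112.28669331] r 12.506378415149294 yaw -43.74704955730485
  blob 65 [273.8        352.10769231] [532.65877573 -88.64903551] r 16.745675161530052 yaw 63.526996739547634
  blob 222 [321.96846847 355.42792793] [ 523.63883101 -102.70936525] r 1.8117177862382212 yaw 149.13399368639958
  blob 64 [303.984375 380.9375  ] [517.17083078 -92.00065526] r 14.135689830065273 yaw 124.58158733849298
t 13.5 tcp [ 524.12137344 -102.0424329   256.28130208] yaw -28.03246517941288 zax [-7.86925309e-06  4.50512730e-05 -9.99999999e-01] q [-0.261  0.076  1.364  0.     1.702  1.799] w 85.47870989087242 F [0.78066767 0.39202357 0.12964463] T [-0.00511021 -0.02362473  0.0257075 ]
```

View pics/w7.png

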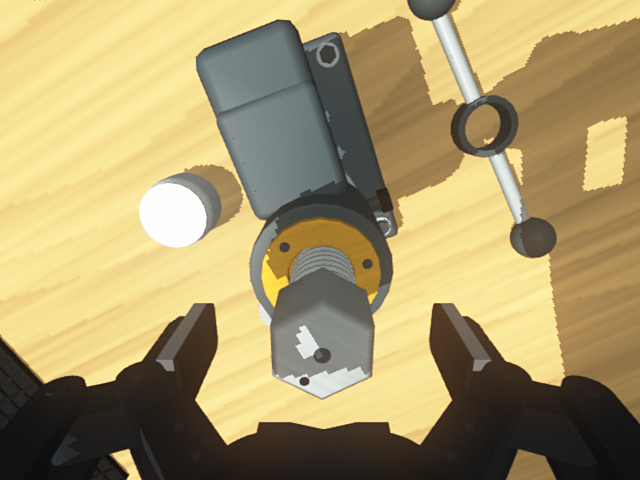

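Top at 271.6 mm (thread_start about -13.4), dot at about 121°, pads still parallel to the flats. With the fingers open I'll go back 120°, regrip and turn the last 128°.

Call:
move_arm([
  [[0, 0, 0], [0, 0, -8]],
  [[0, 0, 0], [0, 0, -8]],
  [[0, 0, 0], [0, 0, -8]],
  [[0, 0, 0], [0, 0, -8]],
  [[0, 0, 0], [0, 0, -8]],
  [[0, 0, 0], [0, 0, -8]],
  [[0, 0, 0], [0, 0, -8]],
  [[0, 0, 0], [0, 0, -8]],
  [[0, 0, 0], [0, 0, -8]],
  [[0, 0, 0], [0, 0, -8]],
  [[0, 0, 0], [0, 0, -8]],
  [[0, 0, 0], [0, 0, -8]],
  [[0, 0, 0], [0, 0, -8]],
  [[0, 0, 0], [0, 0, -8]],
  [[0, 0, 0], [0, 0, -8]],
  [[0, 0, 0], [0, 0, 0]],
  [[0, 0, 0], [0, 0, 0]],
  [[0, 0, 0], [0, 0, 0]],
])

```text
time: 15.3
tool_pos: [524.1, -102.0, 256.3]
tool_rot: [[-0.032, 1.0, -0.0], [1.0, 0.032, 0.0], [0.0, -0.0, -1.0]]
contact_force: [0.7, -0.1, -0.6]
gripper_width: 85.4
```

Call:
move_arm([
  [[0, 0, 0], [0, 0, 0]],
  [[0, 0, 0], [0, 0, 0]],
  [[0, 0, 0], [0, 0, 0]],
  [[0, 0, 0], [0, 0, 0]],
  [[0, 0, 0], [0, 0, 0]],
  [[0, 0, 0], [0, 0, 0]],
  [[0, 0, 0], [0, 0, 0]],
  [[0, 0, 0], [0, 0, 0]],
], fingers=255, squeeze=30)

```text
time: 16.1
tool_pos: [524.2, -102.0, 256.5]
tool_rot: [[-0.034, 0.999, 0.0], [0.999, 0.034, 0.0], [0.0, 0.0, -1.0]]
contact_force: [1.5, 0.7, 0.5]
gripper_width: 35.6
```

Call:
move_arm([
  [[0, 0, 0.027], [0, 0, 8]],
  [[0, 0, 0.027], [0, 0, 8]],
  [[0, 0, 0.027], [0, 0, 8]],
  [[0, 0, 0.027], [0, 0, 8]],
  [[0, 0, 0.027], [0, 0, 8]],
  [[0, 0, 0.027], [0, 0, 8]],
  [[0, 0, 0.027], [0, 0, 8]],
  [[0, 0, 0.027], [0, 0, 8]],
  [[0, 0, 0.027], [0, 0, 8]],
  [[0, 0, 0.027], [0, 0, 8]],
  [[0, 0, 0.027], [0, 0, 8]],
  [[0, 0, 0.027], [0, 0, 8]],
  [[0, 0, 0.027], [0, 0, 8]],
  [[0, 0, 0.027], [0, 0, 8]],
  [[0, 0, 0.027], [0, 0, 8]],
  [[0, 0, 0.027], [0, 0, 8]],
  [[0, 0, 0], [0, 0, 0]],
  [[0, 0, 0], [0, 0, 0]],
  [[0, 0, 0], [0, 0, 0]],
  [[0, 0, 0], [0, 0, 0]],
])

```text
time: 18.1
tool_pos: [524.2, -101.5, 252.2]
tool_rot: [[0.81, -0.586, 0.0], [-0.586, -0.81, 0.001], [-0.0, -0.001, -1.0]]
contact_force: [0.0, 5.7, 3.5]
gripper_width: 35.6
```

Run:
```python
from meas import *
p=viewer.grab_frame('wrist');save(p,'w8');hexfit(p,zlo=250)
st()
p=viewer.grab_frame('scene');save(p,'s8')
```

```text
top z 267.5042624838902 hex ctr [ 525.1740159  -103.78209411] ang mod60 54.345250992021676 apothem 17.86647079134963 res 0.5284998972180641
  blob 912 [320.48464912 329.73245614] [ 532.39625756 -107.83523433] r 8.281830728408208 yaw -29.301250200091
  blob 100 [304.68 327.39] [ 536.25605789 -104.04996211] r 11.085278875876245 yaw -1.3846471679732346
  blob 230 [323.13043478 354.53913043] [ 523.84068572 -102.74497994] r 1.6891936427782883 yaw 142.12288561687228
t 18.15 tcp [ 524.19305328 -101.53332521  252.16017704] yaw -35.90080666225153 zax [ 3.34425257e-04  1.02142229e-03 -9.99999422e-01] q [-2.610e-01  7.700e-02  1.371e+00  1.000e-03  1.693e+00  1.936e+00] w 35.323743418602085 F [0.64612163 4.6127476  2.60246664] T [ 1.08939069  0.08890973 -0.01984424]
```

View pics/w8.png

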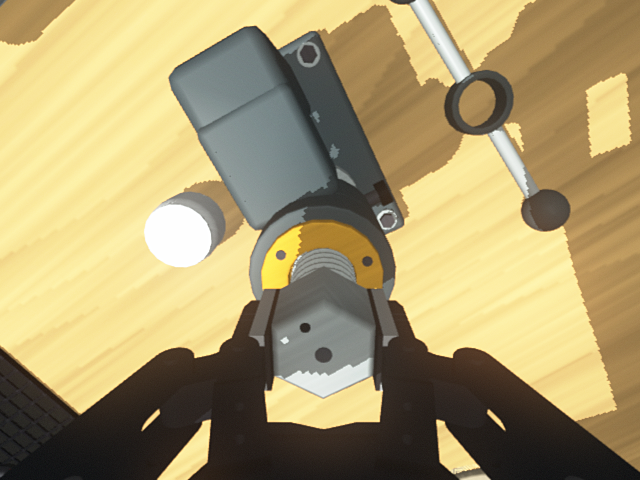

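View pics/s8.png

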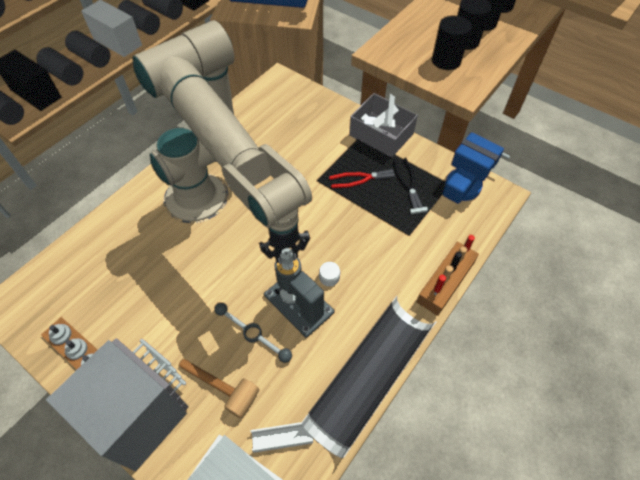

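Top is at about 267.4 mm (thread_start about -17.6), the dot is at about -6°, and total forward turn is 368°. The bystanders look unmoved in the scene view. Letting it settle, then handing in.

Call:
move_arm([
  [[0, 0, 0], [0, 0, 0]],
  [[0, 0, 0], [0, 0, 0]],
  [[0, 0, 0], [0, 0, 0]],
  [[0, 0, 0], [0, 0, 0]],
  [[0, 0, 0], [0, 0, 0]],
])

```text
time: 18.7
tool_pos: [524.2, -101.5, 252.2]
tool_rot: [[0.81, -0.586, 0.0], [-0.586, -0.81, 0.001], [-0.0, -0.001, -1.0]]
contact_force: [0.0, 6.5, 3.3]
gripper_width: 35.8
```

Run:
```python
from meas import *
st(); print(job_done())
```

```text
t 18.7 tcp [ 524.19852862 -101.53829983  252.16114562] yaw -35.9021106739426 zax [ 3.56304408e-04  1.05716584e-03 -9.99999378e-01] q [-2.610e-01  7.700e-02  1.371e+00  1.000e-03  1.693e+00  1.937e+00] w 35.83296642107252 F [0.01899477 6.49361164 3.28512157] T [ 1.03180828  0.06261937 -0.04894772]
the job is handed in; nothing more can be done
None
```

I turned the spindle backward 92° until it hung at the top of the ridges, then opened the fingers and let it drop about 6 mm. I then turned it forward 368° in two grips. I handed the job in at 18.7 s with the gripper still closed on the hex head; no verdict was reported.

**Last checks:**
- **Depth:** the head's top was at about 267.4 mm, which puts thread_start about 17.6 mm below the mouth. The required range is 14.6 to 21 mm.
- **Grip:** the fingers read 36 mm apart, which matches the flats. The commanded grip was 30 N and the force from outside was about 7 N.
- **Clearance:** by the given dimensions, the fingertips stay over 20 mm above the press head.
- **Other things:** the ones on the bench look unmoved in the scene picture. I only checked this by eye.

**Disagreements:**
- **Hex fits while gripped:** the automatic outline fits came out 1 to 3 mm off centre, and in the final picture the fit did not pick out the punched dot cleanly. For those I relied on the arm's own pose (524.2, -101.5, against an axis measured at 524, -101.8) and on the dot seen in the earlier pictures.
- **Upright and central:** I took the spindle's uprightness and final centring from the tool pose rather than measuring them separately.

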